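Refit the guide rod of a syringe dispenser

ROBOT

A 7-joint arm with a two-finger parallel gripper is mounted at the origin on the work surface. World frame = base frame: x ahead of the robot, y to its left, z up, the work surface at z = 0. Lengths are in m, angles in rad, forces in N, time in s.
With the tool pointing down it reaches from about 0.4 to 0.85 m from the base axis. Payload 10.4 kg.
Tool frame: the origin (TCP) lies on the centre line of the jaws, within the pads' length; the fingertips stand 11 mm ahead of it and the grasp point (between the pads) lies 8 mm behind it (tip_reach is the distance from the TCP to the fingertips, in m); z points along the fingers, y is the line along which they close (so a half turn about z gives the same grasp; the last joint's range is limited). The gripper opens to 85 mm and grips with 20 to 120 N. Pads are 22 mm wide; open, the fingers measure 114 mm over their backs; the gripper's body (76 mm by 85 mm) begins 54 mm behind the grasp point. The pads swing forward as they close: fully open they stand 13 mm farther back than shut.
Start: joints at [1.205, 0.332, -0.065, 1.46, 0.022, 1.35, -0.088], TCP at [0.21, -0.589, 0.206] pointing down, gripper open.
Joint ranges: [-2.6, 2.6], [-0.5, 2.12], [-1.47, 1.34], [0.16, 2.42], [-1.27, 4.41], [0.06, 2.06], [-2.6, 2.6]. Speed limits (rad/s): [2.22, 2.22, 2.79, 2.79, 3.14, 3.14, 3.14].

INTERFACE

Orientations are given as a unit quaternion [x, y, z, w].
In Python, from workcell import get_obs, camera, hand_in, tip_reach gives the robot as it stands. The module is installed in compiled form; this text tells all that it offers.
- The arm moves only by the tool move_arm, never from a script. Its argument "plan" is a list of rows, each an object with "delta_pos": the shift along the tool's x, y, z in normalised numbers (1 is 0.75 m), a list of three; "turn": the turn, a rotation vector about the tool's x, y, z in a scale on which 1.0 is 2 pi rad, a list of three; "fingers": the closure, from 0 (fully open) to 1 (shut). A call has 1 to 12 rows; each row is the pose to reach, as a shift and turn from the pose commanded when the call began, along the tool's axes at that moment; what a row does not reach only later rows make up. A row lasts 1/8 s, in which the tool goes at most 62.5 mm and 10.7 degrees, less where a joint would pass 70% of its speed; a pose out of reach is approached as far as the arm can. A shift or turn number past 1, either way, is cut back to 1. A call with a gripper value outside its range is refused whole. The fingers move at their own pace and stop on an object; "force" is the grip in N (left out, the last holds). Time passes only in rows, so rows that repeat a pose let the fingers close. It gives the time, the measured TCP pose, the force, the opening and the grip force at its end, in the units of the state.
- get_obs(): the state, without advancing time (a new reading comes with each control period).
- camera(name): name is "scene" or "top" or "wrist"; returns a dict with "color" (420x560x3 uint8, red, green, blue), "range_z" (420x560 float32, m along the optical axis (not along the pixel's ray), 0 where there is no reading), "fx", "fy", "cx", "cy" (pixels), "k1" (the pictures are not rectified: a ray, as slopes to the right and down, at radius r is drawn at 1 + k1 r^2 times it, then the intrinsics apply), "R" (3x3) and "t" (3): a world point X has camera coordinates R X + t; the wrist camera has in their place "tool_from_camera" (4x4, takes a point from camera to tool coordinates, whose origin is the TCP and whose axes are the flange's). Camera axes: x right, y down, z forward; pixel columns grow to the right and rows downward; lengths in m; the calibration is good to about 2 mm. A picture is of the moment at which its call begins: read the wrist's pose just before it.
- hand_in(): hands the job in; it is judged then, once.
The state is a dict: "clock": time; "joint_pos": joint angles; "joint_velocities": joint speeds; "tau": joint torques, N m; "position": TCP position; "ee_rot": TCP orientation; "ft_force": force on the tool from outside, world axes, zero at the start; "torque": the same for the moment, N m; "grip_width": opening from 0.0 (shut) to 1.0 (fully open); "grasp_force": force on a finger pad.
Only numpy, scipy, OpenCV 4.12 (cv2) and the standard library are available. Lean on these libraries where they do the work, as an engineer would, in place of code of your own. Each camera call takes 0.05 s, during which the arm holds its last target. There are 200 camera calls.

TASK

The syringe dispenser has been washed and is back together except for one guide rod. Take that rod from its notched stand, thread it through the near end plate, the pusher block and the far end plate, and leave it fully home with the knob flush against the near plate. The pusher block has rocked a little on its remaining rod, so feel the rod through and never force it (keep the push well under 40 N), and leave the jar, syringe and tub alone.

Things in the scene. Friction and masses are not known exactly. Their poses are not given: they have to be found in the camera images.
- dispenser: Fixed open syringe dispenser drive: white base 190 x 345 x 12 mm, two upright aluminium end plates (104 wide, 12 thick, tops 88 mm above the table, 175 mm between centres), grey motor behind the far plate, lead screw, one fitted guide rod at x = +35 mm, a pusher block between the plates. Origin on the table under the near plate's middle; y from near to far plate; free bores at x = -30, z = 60 mm.
- near_bore (a point): Centre of the free bore at the near end plate's outer face, 60 mm above the table; the knob must end flush here. y runs along the bore line into the frame, z up. The free bores of both plates and of the pusher block are 13.5 mm, chamfered 1.5 mm, for the 12 mm rod.
- far_bore (a point): Centre of the free bore at the far end plate's inner face, 175 mm beyond near_bore along y, on the same line.
- block_mid (a point): Point on the line from near_bore to far_bore at the pusher block's mid thickness, 66 to 111 mm from near_bore. The block (24 mm thick along y, 50 high) is held along y, but with one rod it can rock about the fitted rod, 65 mm to the side, and friction keeps it where it is: its bore may sit up to 6 mm above or below this point (not shown by it). It yields up or down under about 2 N at the bore.
- guide_rod: Loose steel guide rod, 0.14 to 0.23 kg: 12 mm tubular shaft 196 mm long, tip chamfered 1.5 x 3 mm, and a round knob 24 mm in diameter, 30 mm long at the other end. Origin on the axis at the knob's inner face; y points along the shaft to the tip, the knob reaches 30 mm to -y. Balances 33 mm along the shaft. Starts level in the stand, axis 45 mm above the table.
- rod_tip (a point): Centre of the end face of the rod's shaft, 196 mm from the knob's inner face; with the rod home it stands 9 mm past the far plate's motor side. If the rod is let go part-way, after the block but short of the far plate, the knob's weight and the play in the bores leave the tip some 3 mm high.
- rod_stand: Fixed steel stand that carries the rod in two V notches: one under the middle of the knob (y = -15 mm), one under the shaft (y = 130 mm), tops about 50 mm high; base 50 x 180 x 6 mm. Origin on the table under the rod's knob face, within 4 mm; y along the rod, knob to -y.
- culture_jar: Bystander: lidded green glass culture jar, 84 mm in diameter, 135 mm tall, origin under its centre.
- syringe: Bystander: empty 60 ml syringe lying on the table, 31 mm thick, about 178 mm long along its y. Origin on the table under its middle.
- tub: Bystander: clear plastic culture tub 190 x 240 x 120 mm with a beige filling, origin under its centre.
Things that resemble listed ones, but are neither listed nor needed, are in the scene too. Leave any purple look-alike of the guide_rod alone.

How it is judged:
By the outcome, as a careful person would: the job done as asked, in the order asked, and still so for the second after the job is handed in, with the robot touching nothing.
It also fails if it takes over 72 s, if anything falls off the work surface, if the arm or the gripper's body presses on something with over 40 N, if the wrist force passes 120 N, or if a joint passes its speed limit or range.

## Working session

There is one attempt and no reset: what is moved stays moved. The work goes in short steps, Python scripts to look and compute and a tool call to move; the robot and the scene stay as the last step left them, time stands still between calls to the robot, and variables do not carry over. Pictures are saved under pics/ and viewed, at most 13 in all, crops included, and the job is handed in when it is done.

Besides the shell and the picture viewer there is one more tool, called after "Call:" as a command line: name --argument value ..., lists and objects as JSON in quotes. move_arm: Moves the arm, as the interface text tells. Its arguments: {"type":"object","properties":{"plan":{"type":"array","items":{"type":"object","properties":{"delta_pos":{"type":"array","items":{"type":"number"}},"turn":{"type":"array","items":{"type":"number"}},"fingers":{"type":"number"}}}},"force":{"type":"number"}},"required":["plan"]}

```bash
mkdir -p pics; cat > h.py <<'E'
import numpy as np, cv2, pickle
from workcell import get_obs, camera, hand_in, tip_reach
from scipy.spatial.transform import Rotation as Ro
def snap(n,tag):
    o=get_obs(); c=camera(n); c['obs']=o
    if n=='wrist':
        T=np.eye(4);T[:3,:3]=Ro.from_quat(o['ee_rot']).as_matrix();T[:3,3]=o['position']
        M=T@np.array(c['tool_from_camera']); c['W']=M
    else:
        M=np.eye(4);M[:3,:3]=c['R'];M[:3,3]=c['t'];c['W']=np.linalg.inv(M)
    pickle.dump(c,open(tag+'.pkl','wb')); cv2.imwrite(f'pics/{tag}.png',c['color'][:,:,::-1]); return c
def load(tag): return pickle.load(open(tag+'.pkl','rb'))
def ray(c,u,v):
    d=np.array([(u-c['cx'])/c['fx'],(v-c['cy'])/c['fy']]);s=d.copy()
    for _ in range(20): s=d/(1+c['k1']*(s@s))
    return np.array([s[0],s[1],1.])
def at_depth(c,u,v,z=None):
    z=c['range_z'][int(round(v)),int(round(u))] if z is None else z
    return c['W'][:3,:3]@(ray(c,u,v)*z)+c['W'][:3,3]
def at_z(c,u,v,h):
    d=c['W'][:3,:3]@ray(c,u,v);o=c['W'][:3,3];return o+d*(h-o[2])/d[2]
def cloud(c):
    v,u=np.mgrid[0:420,0:560]
    d=np.stack([(u-c['cx'])/c['fx'],(v-c['cy'])/c['fy']],-1);s=d.copy()
    for _ in range(20): s=d/(1+c['k1']*(s**2).sum(-1,keepdims=True))
    P=np.concatenate([s,np.ones((420,560,1))],-1)*c['range_z'][...,None]
    return P@c['W'][:3,:3].T+c['W'][:3,3]
E
python3 - <<'E'
from h import *
np.set_printoptions(precision=4,suppress=True)
a=snap('scene','s0');b=snap('top','t0')
cv2.imwrite('pics/both.png',cv2.resize(np.vstack([a['color'],b['color']])[:,:,::-1],(400,600)))
print(get_obs()); print(a['W'],b['W'],b['fx'],b['k1'],tip_reach)
E
```

```text
{'clock': 0.1, 'joint_pos': array([ 1.2054,  0.3328, -0.0647,  1.4608,  0.0216,  1.3499, -0.0885]), 'joint_velocities': array([-0.0008, -0.0001, -0.0011, -0.0016,  0.0011, -0.0001, -0.0001]), 'tau': array([  0.0014, -62.6748,   0.0492, -39.2433,   0.0164,   0.0069,
        -0.    ]), 'position': array([ 0.21  , -0.5883,  0.2054]), 'ee_rot': array([ 0.9853,  0.1706, -0.0001, -0.0006]), 'ft_force': array([-0.0805,  0.5173, -0.7726]), 'torque': array([-0.0119,  0.0174,  0.0273]), 'grasp_force': 0.0, 'grip_width': 0.9975890435203026}
[[-0.8237  0.406  -0.3959  1.035 ]
 [ 0.5668  0.5686 -0.5962  0.7055]
 [-0.017  -0.7155 -0.6984  0.927 ]
 [ 0.      0.      0.      1.    ]] [[-0.0688 -0.9769  0.2025  0.2145]
 [-0.9976  0.0671 -0.0152  0.0007]
 [ 0.0013 -0.2031 -0.9792  1.5729]
 [ 0.      0.      0.      1.    ]] 544.9570518281116 0.07153426975064374 0.011
```

View pics/t0.png

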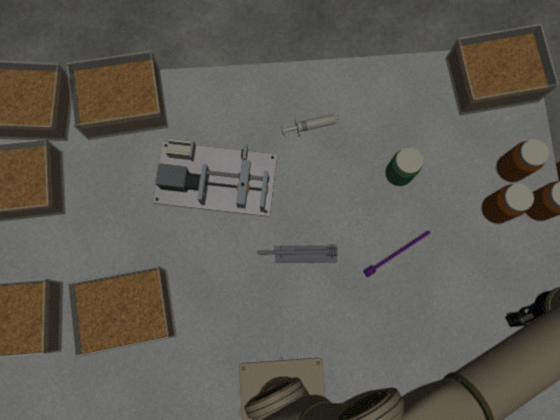

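View pics/s0.png

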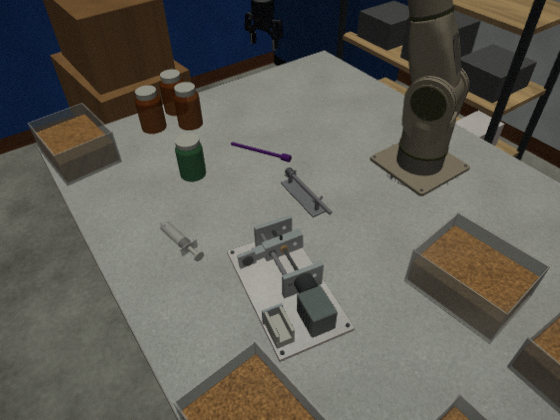

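The top view shows the stand at (305,254) with the knob at the right (333,254) and the tip at the left (258,252). The dispenser's near plate is at about (265,190) and its motor at the left (172,177). The purple decoy at (397,253) stays untouched. The scene view agrees with this.

```bash
python3 - <<'E'
from h import *
np.set_printoptions(precision=4,suppress=True)
b=load('t0')
for n,u,v,h in [('knob end',337,254,.045),('tip',258,252,.045),('nearplate top R',266,173,.088),('nearplate top r',266,209,.088),('far top',206,166,.088),('far bot',202,202,.088),('base corner',274,214,.012),('base c2',277,153,.012),('base c3',154,203,.012)]:
    print(n,at_z(b,u,v,h),at_depth(b,u,v))
o=get_obs(); w=snap('wrist','w0'); print(w['tool_from_camera'],w['fx'],w['k1'])
E=None
crop=b['color'][130:280,140:350,::-1]; cv2.imwrite('pics/c0.png',cv2.resize(crop,None,fx=3.8,fy=3.8,interpolation=3))
E
```

```text
knob end [ 0.392  -0.1816  0.045 ] [ 0.3915 -0.1811  0.0493]
tip [0.4128 0.0398 0.045 ] [0.4121 0.0397 0.0503]
nearplate top R [0.6293 0.0024 0.088 ] [0.6307 0.0024 0.0828]
nearplate top r [0.5257 0.0091 0.088 ] [0.5415 0.0095 0.0128]
far top [0.6612 0.1701 0.088 ] [0.6608 0.17   0.0892]
far bot [0.5578 0.1857 0.088 ] [0.5674 0.1909 0.0467]
base corner [ 0.5252 -0.0128  0.012 ] [ 0.5275 -0.0129  0.0004]
base c2 [ 0.71   -0.0343  0.012 ] [ 0.7114 -0.0344  0.0075]
base c3 [0.5819 0.3347 0.012 ] [0.5824 0.3351 0.0099]
[[ 0.0004 -0.9577 -0.2878  0.0733]
 [ 1.      0.0001  0.0012  0.0005]
 [-0.0011 -0.2878  0.9577 -0.1685]
 [ 0.      0.      0.      1.    ]] 296.847697422171 -0.051625496702276494
```

View pics/c0.png

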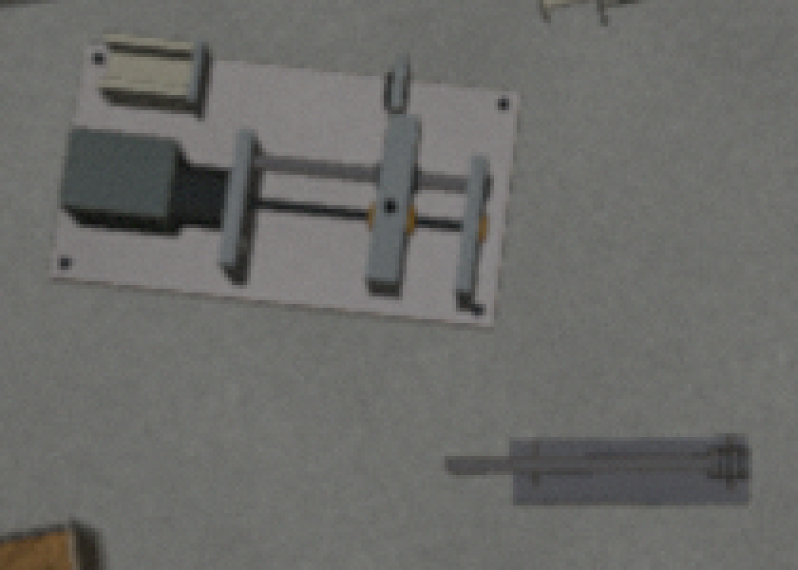

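The crop shows the block between the plates at (392,205), the near plate at (470,230), and the stand's notch plates near the knob at (735,460) and under the shaft at (535,462). Next I'll move the wrist over the stand for a closer look.

```bash
cat >> h.py <<'E'
np.set_printoptions(precision=4,suppress=True)
def down(az,pitch=0):
    # tool x at world azimuth az (deg), z down; pitch: tilt nose (tool x) up, deg
    a=np.radians(az);x=np.array([np.cos(a),np.sin(a),0]);z=np.array([0,0,-1.]);y=np.cross(z,x)
    return Ro.from_matrix(np.stack([x,y,z],1))*Ro.from_rotvec([0,np.radians(pitch),0])
def delta(p,R,cur=None):
    o=cur or get_obs();R0=Ro.from_quat(o['ee_rot'])
    print('d',R0.inv().apply(np.array(p)-o['position']),'turn',(R0.inv()*R).as_rotvec())
E
python3 - <<'E'
from h import *
delta([.40,-.09,.20],down(84.6))
E
```

```text
d [ 0.3465 -0.4055  0.0058] turn [-0.0009 -0.0005 -1.1337]
```

The rows are not in the units I measure in: shifts go in shares of 0.75 m and turns go in shares of 2 pi rad. I convert before sending: -0.4055 m / 0.75 = -0.5407, 0.3465 m / 0.75 = 0.462, -1.134 rad / 6.2832 = -0.1805.

Call:
move_arm --plan '[{"delta_pos": [0.0463, -0.0541, 0], "turn": [0, 0, -0.018]}, {"delta_pos": [0.0924, -0.1081, 0], "turn": [0, 0, -0.0361]}, {"delta_pos": [0.1387, -0.1623, 0], "turn": [0, 0, -0.0541]}, {"delta_pos": [0.1848, -0.2163, 0], "turn": [0, 0, -0.0721]}, {"delta_pos": [0.2311, -0.2704, 0], "turn": [0, 0, -0.0902]}, {"delta_pos": [0.2773, -0.3244, 0], "turn": [0, 0, -0.1082]}, {"delta_pos": [0.3235, -0.3787, 0], "turn": [0, 0, -0.1264]}, {"delta_pos": [0.3693, -0.4325, 0.0027], "turn": [0, 0, -0.1444]}, {"delta_pos": [0.416, -0.4867, 0.0053], "turn": [0, 0, -0.1623]}, {"delta_pos": [0.462, -0.5407, 0.008], "turn": [0, 0, -0.1805]}, {"delta_pos": [0.462, -0.5407, 0.008], "turn": [0, 0, -0.1805]}, {"delta_pos": [0.462, -0.5407, 0.008], "turn": [0, 0, -0.1805]}]'

```text
validation failed for argument at $.pl...
```

```bash
python3 - <<'E'
from h import *
w=snap('wrist','w1');o=w['obs'];print(o['joint_pos'],o['position'],o['ee_rot'],o['ft_force'])
cv2.imwrite('pics/w1b.png',cv2.resize(w['color'][:,:,::-1],(800,600),interpolation=3))
E
```

```text
[ 1.2054  0.3327 -0.0647  1.4607  0.0216  1.3499 -0.0885] [ 0.21   -0.5884  0.2054] [ 0.9853  0.1706 -0.0001 -0.0005] [0.0564 0.6825 0.2725]
```

View pics/w1b.png

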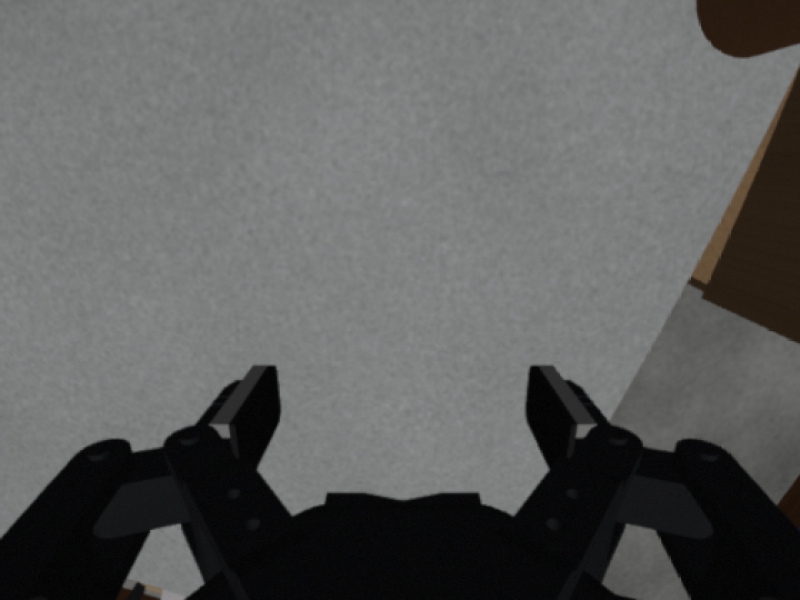

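The move was refused, so the arm hasn't moved. The wrist view shows only bare table, with the fingertips at (265,400) and (540,400); image up is tool +x. I'll add the fingers field and retry.

In the tool's units: -0.405 m / 0.75 = -0.54, -0.365 m / 0.75 = -0.4867, -1.134 rad / 6.2832 = -0.1805.

Call:
move_arm --plan '[{"delta_pos": [0.0467, -0.0547, 0], "turn": [0, 0, -0.018], "fingers": 0}, {"delta_pos": [0.0933, -0.108, 0], "turn": [0, 0, -0.0361], "fingers": 0}, {"delta_pos": [0.1387, -0.1627, 0], "turn": [0, 0, -0.0541], "fingers": 0}, {"delta_pos": [0.1853, -0.216, 0], "turn": [0, 0, -0.0721], "fingers": 0}, {"delta_pos": [0.2307, -0.2707, 0], "turn": [0, 0, -0.0902], "fingers": 0}, {"delta_pos": [0.2773, -0.324, 0], "turn": [0, 0, -0.1082], "fingers": 0}, {"delta_pos": [0.324, -0.3787, 0], "turn": [0, 0, -0.1264], "fingers": 0}, {"delta_pos": [0.3693, -0.432, 0.0027], "turn": [0, 0, -0.1444], "fingers": 0}, {"delta_pos": [0.416, -0.4867, 0.0053], "turn": [0, 0, -0.1623], "fingers": 0}, {"delta_pos": [0.4613, -0.54, 0.008], "turn": [0, 0, -0.1805], "fingers": 0}, {"delta_pos": [0.4613, -0.54, 0.008], "turn": [0, 0, -0.1805], "fingers": 0}, {"delta_pos": [0.4613, -0.54, 0.008], "turn": [0, 0, -0.1805], "fingers": 0}]' --force 40

```text
clock: 1.7
position: [0.3996, -0.0914, 0.1999]
ee_rot: [0.74, 0.673, -0.0, 0.0]
ft_force: [-0.1, 0.5, 0.2]
grip_width: 0.999
grasp_force: 0.0
```

```bash
python3 - <<'E'
from h import *
w=snap('wrist','w2');o=w['obs'];print(o['clock'],o['joint_pos'],o['position'],o['ee_rot'],o['ft_force'])
cv2.imwrite('pics/w2b.png',cv2.resize(w['color'][:,:,::-1],(800,600),interpolation=3))
E
```

```text
1.7 [ 0.7602 -0.1314 -0.5874  1.963  -0.0752  1.2891  0.1031] [ 0.3996 -0.0914  0.1999] [ 0.7398  0.6728 -0.0002  0.    ] [-0.1198  0.544   0.1805]
```

View pics/w2b.png

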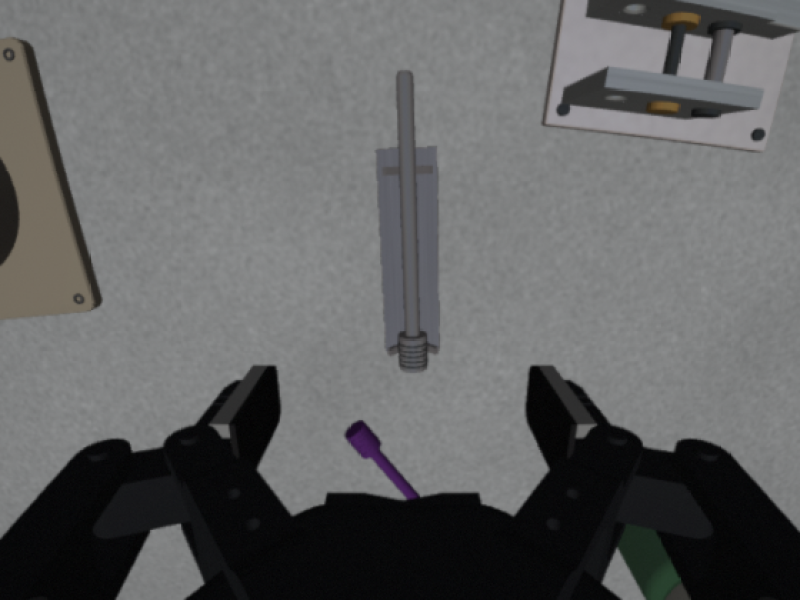

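The wrist view shows the rod running from the knob's inner face (412,333) and outer end (412,370) to the tip at (404,72). The near plate's bore is visible at (615,98) and the block's bore at (635,9).

```bash
python3 - <<'E'
from h import *
w=load('w2'); k=.7
P=lambda u,v,h: at_z(w,u*k,v*k,h)
A=P(412,334,.051)  # knob inner face/shaft top
for v in (345,360): print('knob top',at_depth(w,412*k,v*k))
for u,v in ((411,320),(410,280),(408,220),(406,150),(405,90)): print('shaft top',at_depth(w,u*k,v*k))
print('inner',P(412,333,.051),P(412,333,.045),'tip',P(404,72,.047),'nearbore',P(615,98,.06))
print('plate depths',at_depth(w,690*k,100*k),at_depth(w,600*k,95*k), at_depth(w,655*k,83*k),at_depth(w,612*k,70*k,None))
# fit rod centre line
c=cloud(w)
m=(c[...,2]>.046)&(c[...,2]<.056)&(abs(c[...,0]-.405)<.03)&(c[...,1]>-.145)&(c[...,1]<.04)
q=c[m]; L=np.polyfit(q[:,1],q[:,0],1); print(len(q),L,np.degrees(np.arctan(L[0])),'z',np.median(q[:,2]))
# plate top edge
m=(c[...,2]>.083)&(c[...,2]<.092)&(c[...,0]>.5)
q=c[m];print(len(q)); 
q=q[q[:,1]<.025]; L=np.polyfit(q[:,0],q[:,1],1);print(len(q),L,q.min(0),q.max(0))
E
```

```text
knob top [ 0.4015 -0.1562  0.058 ]
knob top [ 0.4003 -0.17    0.0566]
shaft top [ 0.4025 -0.1372  0.0521]
shaft top [ 0.4046 -0.1048  0.0505]
shaft top [ 0.4072 -0.0583  0.0521]
shaft top [ 0.4103 -0.0087  0.052 ]
shaft top [0.4133 0.0312 0.0501]
inner [ 0.4023 -0.1489  0.051 ] [ 0.4022 -0.1513  0.045 ] tip [0.4138 0.0434 0.047 ] nearbore [0.5556 0.0129 0.06  ]
plate depths [0.5917 0.0058 0.0863] [0.5418 0.0147 0.0674] [0.5675 0.0171 0.0875] [0.5393 0.0262 0.0889]
2082 [0.0595 0.4109] 3.4075878067272787 z 0.05057130519582717
2489
1934 [-0.4939  0.2596] [ 0.5345 -0.4018  0.083 ] [0.6391 0.025  0.092 ]
```

```bash
python3 - <<'E'
from h import *
delta([.403,-.1345,.037],down(86.6)); delta([.403,-.1345,.10],down(86.6))
w=load('w2');c=cloud(w)
m=(c[...,2]>.084)&(c[...,2]<.092)&(c[...,0]>.5)&(c[...,1]>-.02)&(c[...,1]<.045)
q=c[m]; L=np.polyfit(q[:,0],q[:,1],1);r=q[:,1]-np.polyval(L,q[:,0]);q=q[abs(r)<.008];L=np.polyfit(q[:,0],q[:,1],1)
print(len(q),L,np.degrees(np.arctan(L[0])),q.min(0),q.max(0),np.ptp(q[:,1]-np.polyval(L,q[:,0])))
E
```

```text
d [-0.0421  0.0076  0.1629] turn [-0.0002  0.0003 -0.0366]
d [-0.0421  0.0076  0.0999] turn [-0.0002  0.0003 -0.0366]
1760 [-0.1848  0.1215] -10.47125350864838 [ 0.5345 -0.0018  0.0841] [0.6391 0.0285 0.0912] 0.013902282416089214
```

In the tool's units: 0.163 m / 0.75 = 0.2173, 0.0076 m / 0.75 = 0.0101, -0.037 rad / 6.2832 = -0.0059.

Call:
move_arm --plan '[{"delta_pos": [-0.056, 0.0101, 0.0533], "turn": [0, 0, -0.0059], "fingers": 0}, {"delta_pos": [-0.056, 0.0101, 0.1067], "turn": [0, 0, -0.0059], "fingers": 0}, {"delta_pos": [-0.056, 0.0101, 0.1533], "turn": [0, 0, -0.0059], "fingers": 0}, {"delta_pos": [-0.056, 0.0101, 0.1867], "turn": [0, 0, -0.0059], "fingers": 0.2}, {"delta_pos": [-0.056, 0.0101, 0.2067], "turn": [0, 0, -0.0059], "fingers": 0.4}, {"delta_pos": [-0.056, 0.0101, 0.2173], "turn": [0, 0, -0.0059], "fingers": 0.5}, {"delta_pos": [-0.056, 0.0101, 0.2173], "turn": [0, 0, -0.0059], "fingers": 0.6}, {"delta_pos": [-0.056, 0.0101, 0.2173], "turn": [0, 0, -0.0059], "fingers": 0.7}, {"delta_pos": [-0.056, 0.0101, 0.2173], "turn": [0, 0, -0.0059], "fingers": 0.8}, {"delta_pos": [-0.056, 0.0101, 0.2173], "turn": [0, 0, -0.0059], "fingers": 1}, {"delta_pos": [-0.056, 0.0101, 0.2173], "turn": [0, 0, -0.0059], "fingers": 1}, {"delta_pos": [-0.056, 0.0101, 0.2173], "turn": [0, 0, -0.0059], "fingers": 1}]' --force 60

```text
clock: 3.25
position: [0.4035, -0.1335, 0.0371]
ee_rot: [0.727, 0.687, -0.0, 0.0]
ft_force: [-0.8, -0.1, -1.0]
grip_width: 0.001
grasp_force: 0.0
```

```bash
python3 - <<'E'
from h import *
w=snap('wrist','w3');s=snap('scene','s3');o=w['obs'];print(o['grip_width'],o['grasp_force'],o['ft_force'])
a=cv2.resize(w['color'],(400,300));b=cv2.resize(s['color'][150:230,230:340],(400,291),interpolation=3)
cv2.imwrite('pics/w3b.png',np.hstack([cv2.resize(w['color'],(448,336)),cv2.resize(s['color'][140:236,240:340],(350,336),interpolation=3)])[:,:,::-1])
E
```

```text
0.001068093802181325 0.0 [-0.8323 -0.0691 -1.0204]
```

View pics/w3b.png

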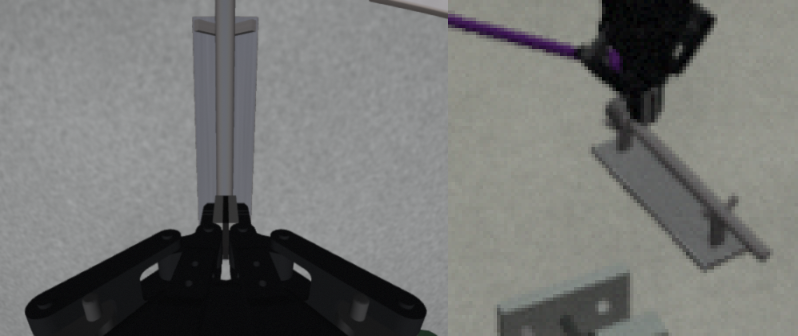

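The wrist view shows the fingers shut at (225,205), apparently above the shaft, with the rod still in its notches. I'll check the depths.

```bash
python3 - <<'E'
from h import *
w=load('w3');c=cloud(w);k=1.25
for v in range(150,300,8): print(v,c[int(v*k)-0,int(225*k)],c[int(v*k),int(218*k)])
o=w['obs'];print(o['position'],o['ee_rot'])
s=load('s3')
for x,y in ((648,115),(640,125),(660,145),(655,95)):
    u,v=240+(x-448)/3.5,140+y/3.5; print(x,y,at_depth(s,u,v))
E
```

```text
150 [ 0.4054 -0.097   0.0521] [ 0.4005 -0.0973  0.0499]
158 [ 0.4051 -0.1029  0.0509] [ 0.4002 -0.1029  0.0499]
166 [ 0.4048 -0.1083  0.0515] [ 0.3998 -0.1086  0.0498]
174 [ 0.4044 -0.1142  0.051 ] [ 0.3994 -0.1143  0.05  ]
182 [ 0.4041 -0.1198  0.0518] [ 0.399  -0.1204  0.0494]
190 [ 0.4037 -0.126   0.0513] [ 0.3986 -0.1266  0.0493]
198 [ 0.4039 -0.1229  0.0712] [ 0.3995 -0.1223  0.0719]
206 [ 0.404  -0.1229  0.082 ] [ 0.3998 -0.1231  0.0813]
214 [ 0.4039 -0.1233  0.0907] [ 0.4001 -0.1227  0.0915]
222 [ 0.404  -0.1227  0.1   ] [ 0.4003 -0.1227  0.0997]
230 [ 0.4037 -0.127   0.1005] [ 0.4007 -0.1213  0.1093]
238 [ 0.4035 -0.1313  0.1013] [ 0.4008 -0.122   0.1147]
246 [ 0.4032 -0.1361  0.1013] [ 0.401  -0.1218  0.1207]
254 [ 0.4029 -0.1414  0.1007] [ 0.4008 -0.1252  0.1215]
262 [ 0.3978 -0.2288  0.0002] [ 0.3997 -0.137   0.1121]
270 [ 0.3973 -0.2374  0.0021] [ 0.3995 -0.1408  0.1131]
278 [ 0.3966 -0.2491  0.0008] [ 0.3996 -0.1413  0.1177]
286 [ 0.4041 -0.1221  0.1425] [ 0.4016 -0.1226  0.1418]
294 [ 0.404  -0.123   0.1449] [ 0.4017 -0.1223  0.1455]
[ 0.4035 -0.1335  0.0371] [ 0.727   0.6867 -0.      0.0001]
648 115 [ 0.4067 -0.1236  0.0738]
640 125 [ 0.4044 -0.1377  0.0521]
660 145 [ 0.4034 -0.11    0.0481]
655 95 [ 0.4005 -0.1225  0.0933]
```

```bash
python3 - <<'E'
from h import *
w=load('w3');c=cloud(w)
for u in (273,276,285,288):
  for v in range(238,256,2): print(u,v,c[v,u],w['color'][v,u])
s=load('s3');c=cloud(s)
m=(abs(c[...,0]-.404)<.02)&(abs(c[...,1]+.1335)<.014)&(c[...,2]>.04)&(c[...,2]<.12)
print(np.sort(c[m][:,2])); import workcell; print(workcell.tip_reach)
E
```

```text
273 238 [ 0.3991 -0.1272  0.0494] [95 93 93]
273 240 [ 0.3991 -0.128   0.0504] [96 92 93]
273 242 [ 0.399  -0.1294  0.0499] [95 93 93]
273 244 [ 0.3999 -0.1226  0.0678] [70 69 68]
273 246 [ 0.3999 -0.1229  0.0696] [53 53 53]
273 248 [ 0.3999 -0.1233  0.071 ] [53 53 52]
273 250 [ 0.4001 -0.1228  0.0744] [53 53 53]
273 252 [ 0.4001 -0.1226  0.0769] [54 54 53]
273 254 [ 0.4002 -0.1226  0.0792] [53 53 53]
276 238 [ 0.4009 -0.1269  0.0502] [103 104 106]
276 240 [ 0.4009 -0.1273  0.052 ] [103 104 106]
276 242 [ 0.4007 -0.1291  0.0507] [104 105 107]
276 244 [ 0.4014 -0.1226  0.068 ] [75 75 76]
276 246 [ 0.4015 -0.1227  0.0702] [53 53 52]
276 248 [ 0.4015 -0.1229  0.0722] [53 53 53]
276 250 [ 0.4015 -0.1226  0.075 ] [54 54 54]
276 252 [ 0.4015 -0.1234  0.0756] [53 52 53]
276 254 [ 0.4016 -0.1227  0.079 ] [54 54 54]
285 238 [ 0.406  -0.1267  0.0514] [103 103 103]
285 240 [ 0.4059 -0.1279  0.0515] [104 103 104]
285 242 [ 0.4058 -0.1291  0.0515] [102 102 103]
285 244 [ 0.406  -0.1233  0.067 ] [68 68 68]
285 246 [ 0.4059 -0.1228  0.0706] [37 37 37]
285 248 [ 0.4059 -0.1229  0.0726] [37 37 37]
28
[... 993 characters left out ...]
0.0852 0.0863 0.0865 0.0867 0.0876 0.0877
 0.0877 0.0879 0.0879 0.0881 0.0881 0.0885 0.0893 0.0896 0.0896 0.0902
 0.0906 0.0908 0.0912 0.0914 0.0916 0.0919 0.0931 0.0932 0.0932 0.0933
 0.0936 0.0941 0.0945 0.0948 0.0954 0.0959 0.0971 0.0977 0.0984 0.0985
 0.0992 0.0992 0.0998 0.1005 0.1013 0.1018 0.1038 0.104  0.104  0.104
 0.1042 0.1052 0.1053 0.1057 0.1063 0.1065 0.1066 0.1069 0.1083 0.1084
 0.1086 0.1088 0.1088 0.1093 0.1096 0.11   0.1105 0.1106 0.1112 0.1113
 0.1113 0.1118 0.112  0.1121 0.1127 0.1131 0.1134 0.1135 0.1135 0.1136
 0.1141 0.1147 0.1148 0.1154 0.1154 0.1161 0.1161 0.1164 0.1166 0.117
 0.1171 0.1172 0.1172 0.1178 0.1179 0.118  0.1181 0.119  0.119  0.1198
 0.1198 0.1199]
0.011
```

Both cameras put the closed fingertips at z≈0.066. The text puts them at 0.026, so the fingers end about 40 mm further back than stated. I'll open, go 40 mm lower while watching the force, and close again.

In the tool's units: 0.04 m / 0.75 = 0.0533, 0.032 m / 0.75 = 0.0427.

Call:
move_arm --plan '[{"delta_pos": [0, 0, 0], "turn": [0, 0, 0], "fingers": 0}, {"delta_pos": [0, 0, 0], "turn": [0, 0, 0], "fingers": 0}, {"delta_pos": [0, 0, 0], "turn": [0, 0, 0], "fingers": 0}, {"delta_pos": [0, 0, 0.0107], "turn": [0, 0, 0], "fingers": 0}, {"delta_pos": [0, 0, 0.0213], "turn": [0, 0, 0], "fingers": 0}, {"delta_pos": [0, 0, 0.032], "turn": [0, 0, 0], "fingers": 0}, {"delta_pos": [0, 0, 0.0427], "turn": [0, 0, 0], "fingers": 0}, {"delta_pos": [0, 0, 0.0533], "turn": [0, 0, 0], "fingers": 0}, {"delta_pos": [0, 0, 0.0533], "turn": [0, 0, 0], "fingers": 0}]'

```text
clock: 4.47
position: [0.403, -0.1332, -0.0036]
ee_rot: [0.727, 0.687, -0.0, -0.001]
ft_force: [0.0, 1.0, 0.5]
grip_width: 1.0
grasp_force: 0.0
```

Call:
move_arm --plan '[{"delta_pos": [0, 0, 0], "turn": [0, 0, 0], "fingers": 0.3}, {"delta_pos": [0, 0, 0], "turn": [0, 0, 0], "fingers": 0.5}, {"delta_pos": [0, 0, 0], "turn": [0, 0, 0], "fingers": 0.7}, {"delta_pos": [0, 0, 0], "turn": [0, 0, 0], "fingers": 0.8}, {"delta_pos": [0, 0, 0], "turn": [0, 0, 0], "fingers": 1}, {"delta_pos": [0, 0, 0], "turn": [0, 0, 0], "fingers": 1}, {"delta_pos": [0, 0, 0], "turn": [0, 0, 0], "fingers": 1}, {"delta_pos": [0, 0, 0], "turn": [0, 0, 0], "fingers": 1}]' --force 60

```text
clock: 5.48
position: [0.4029, -0.1335, -0.0029]
ee_rot: [0.727, 0.687, -0.0, -0.0]
ft_force: [-3.7, 0.2, 5.9]
grip_width: 0.118
grasp_force: 58.4
```

```bash
python3 - <<'E'
from h import *
delta([.488,-.086,.08],down(80,30))
E
```

```text
d [ 0.0523  0.0821 -0.083 ] turn [-0.0317  0.5233  0.1144]
```

In the tool's units: -0.083 m / 0.75 = -0.1107, -0.06 m / 0.75 = -0.08.

Call:
move_arm --plan '[{"delta_pos": [0, 0, -0.0133], "turn": [0, 0, 0], "fingers": 1}, {"delta_pos": [0, 0, -0.04], "turn": [0, 0, 0], "fingers": 1}, {"delta_pos": [0, 0, -0.08], "turn": [0, 0, 0], "fingers": 1}, {"delta_pos": [0, 0, -0.1107], "turn": [0, 0, 0], "fingers": 1}, {"delta_pos": [0, 0, -0.1107], "turn": [0, 0, 0], "fingers": 1}]'

```text
clock: 6.1
position: [0.4047, -0.1339, 0.0817]
ee_rot: [0.727, 0.687, 0.001, 0.002]
ft_force: [-0.0, 0.5, -2.8]
grip_width: 0.121
grasp_force: 58.7
```

In the tool's units: 0.082 m / 0.75 = 0.1093, 0.061 m / 0.75 = 0.0813, 0.523 rad / 6.2832 = 0.0832.

Call:
move_arm --plan '[{"delta_pos": [0.0173, 0.0267, 0], "turn": [-0.0013, 0.0207, 0.0045], "fingers": 1}, {"delta_pos": [0.0347, 0.0547, 0], "turn": [-0.0025, 0.0414, 0.0091], "fingers": 1}, {"delta_pos": [0.052, 0.0813, 0], "turn": [-0.0038, 0.0621, 0.0137], "fingers": 1}, {"delta_pos": [0.0693, 0.1093, 0], "turn": [-0.0051, 0.0832, 0.0181], "fingers": 1}, {"delta_pos": [0.0693, 0.1093, 0], "turn": [-0.0051, 0.0832, 0.0181], "fingers": 1}, {"delta_pos": [0.0693, 0.1093, 0], "turn": [-0.0051, 0.0832, 0.0181], "fingers": 1}]'

```text
clock: 6.85
position: [0.4875, -0.0858, 0.0794]
ee_rot: [0.74, 0.622, 0.198, -0.166]
ft_force: [-0.0, 1.0, -1.9]
grip_width: 0.12
grasp_force: 58.8
```

```bash
python3 - <<'E'
from h import *
w=snap('wrist','w4');o=w['obs'];print(o['clock'],o['joint_pos'],o['position'],o['ee_rot'],o['ft_force'])
cv2.imwrite('pics/w4b.png',cv2.resize(w['color'][:,:,::-1],(800,600),interpolation=3))
E
```

```text
6.85 [ 0.9057  0.3463 -0.5311  1.881  -0.3773  1.1082  0.4131] [ 0.4875 -0.0858  0.0794] [ 0.7396  0.6216  0.1977 -0.166 ] [-0.0488  1.048  -1.9319]
```

View pics/w4b.png

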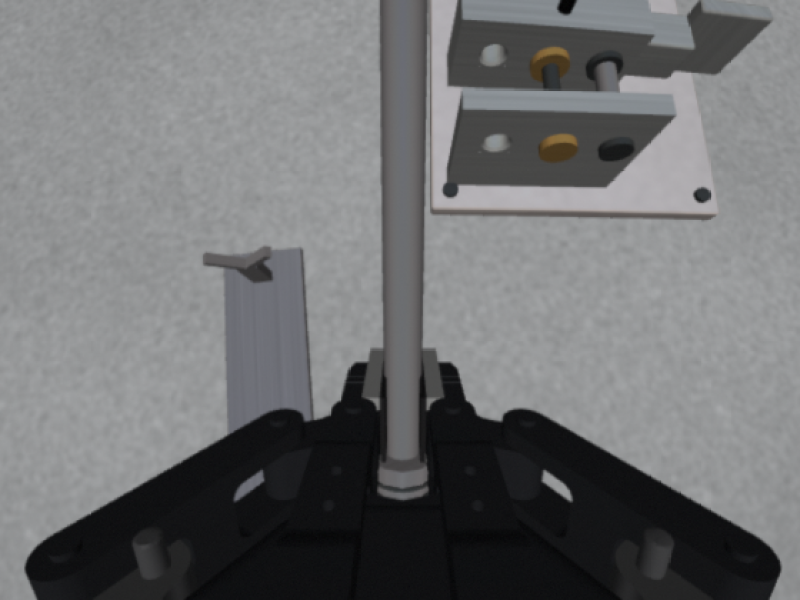

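The view shows the near bore at about (496,143), the block bore at about (494,55), the near plate's top edge at y≈93–113, and the rod held straight along the middle. I'll enlarge it for pixel readings.

```bash
python3 - <<'E'
from h import *
w=load('w4');cv2.imwrite('pics/w4c.png',cv2.resize(w['color'][0:140,305:485,::-1],None,fx=4,fy=4,interpolation=3))
E
```

```text
(no output)
```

View pics/w4c.png

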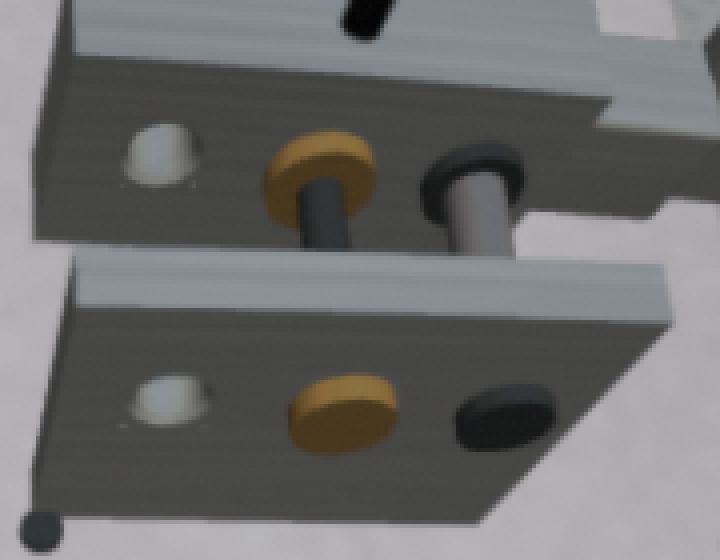

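```bash
cat >> h.py <<'E'
def project(c,P):
    M=np.linalg.inv(c['W']);q=np.atleast_2d(P)@M[:3,:3].T+M[:3,3];s=q[:,:2]/q[:,2:]
    s=s*(1+c['k1']*(s**2).sum(1,keepdims=True));return s*[c['fx'],c['fy']]+[c['cx'],c['cy']]
E
python3 - <<'E'
from h import *
from scipy.optimize import least_squares
w=load('w4')
px=lambda a:np.array(a,float)/4-.375+[305,0]
obj=np.array([[-52,-6,88],[52,-6,88],[-52,6,88],[52,6,88],[-52,-6,12],[52,-6,12],[-30,-6,60]])/1000
img=px([[76,305],[670,323],[77,247],[664,265],[33,515],[480,523],[171,400]])
def T(p,o):
    c,s=np.cos(p[2]),np.sin(p[2]);return np.stack([p[0]+c*o[:,0]-s*o[:,1],p[1]+s*o[:,0]+c*o[:,1],o[:,2]+p[3]],1)
f=lambda p:np.r_[(project(w,T(p,obj))-img).ravel(), p[3]/.001*.5]
r=least_squares(f,[.59,.01,-.17,0]);p=r.x
print(p,np.degrees(p[2]));print(r.fun[:-1].reshape(-1,2)*4)
np.save('disp.npy',p)
b=T(p,np.array([[-30,-6,60],[-30,169,60]])/1000.);print('near,far bore',b)
# block: unknown y0 (front face), tilt via heights
for n,ob,uv in [('front top L',None,(76,53)),('front top R',None,(610,98)),('bore',None,(163,156)),('bot L',None,(33,240))]:
    print(n,at_depth(w,*px(uv)+[2 if 'L' in n else 0,0]))
# solve block: front face y0, bore dz ; bore at x=-30 (rock about x=35): fit rotation phi
blk=lambda q:np.array([[-30,q[0],.060+0]])
yb=np.array([[-30,-6,60]])
# line x=-30 in plane x=-30: intersect ray with dispenser plane x=-.03
o=w['W'][:3,3];R=np.array([[np.cos(p[2]),np.sin(p[2]),0],[-np.sin(p[2]),np.cos(p[2]),0],[0,0,1]])
loc=lambda P:R@(P-[p[0],p[1],p[3]])
for uv in [(163,156),(163,123),(163,187)]:
    d=R@(w['W'][:3,:3]@ray(w,*px(uv)));ol=loc(o);t=(-.03-ol[0])/d[0];print('bore ray in plane x=-30:',ol+d*t, 'slope',d/d[1])
c=cloud(w);C=(c-[p[0],p[1],p[3]])@R.T
ys,xs=np.mgrid[15:55,320:450]
m=np.zeros(c.shape[:2],bool);m[13:60,315:435]=1
q=C[m&(C[...,1]>.035)&(C[...,1]<.12)&(C[...,2]>.04)&(C[...,2]<.075)]
print(len(q),np.histogram(q[:,1],bins=20))
q=C[m&(C[...,2]>.078)&(C[...,0]<.04)&(C[...,1]>.04)];print('top',len(q),np.polyfit(q[:,0],q[:,2],1),q.min(0),q.max(0))
E
```

```text
[ 0.5874  0.0141 -0.1842 -0.0003] -10.555904124338623
[[ 2.1515 -0.1086]
 [ 3.1359 -0.2203]
 [-0.7445 -1.5151]
 [-1.8527 -0.7765]
 [-0.3739  1.2625]
 [-4.3831  1.8101]
 [ 0.874   0.2495]]
near,far bore [[0.5568 0.0137 0.0597]
 [0.5888 0.1858 0.0597]]
front top L [0.5475 0.0701 0.0881]
front top R [0.6465 0.0507 0.0833]
bore [0.5691 0.0717 0.0577]
bot L [0.5521 0.0911 0.0123]
bore ray in plane x=-30: [-0.03    0.0478  0.0639] slope [ 0.2684  1.     -1.0744]
bore ray in plane x=-30: [-0.03    0.0544  0.0655] slope [ 0.259   1.     -1.0284]
bore ray in plane x=-30: [-0.03    0.0415  0.0624] slope [ 0.2778  1.     -1.1206]
3505 (array([  54,   49,   60,  138,  393,  134, 1596,  806,   42,   37,   46,
         36,   27,   27,   17,   13,    7,   12,    5,    6]), array([0.035 , 0.0368, 0.0387, 0.0405, 0.0423, 0.0441, 0.0459, 0.0477,
       0.0496, 0.0514, 0.0532, 0.055 , 0.0568, 0.0587, 0.0605, 0.0623,
       0.0641, 0.0659, 0.0677, 0.0696, 0.0714]))
top 1525 [-0.01    0.0834] [-0.0521  0.0455  0.078 ] [0.0359 0.0581 0.089 ]
```

The crop fits the model to sub-pixel accuracy. The block's front face is at dispenser y≈47.5 mm and its bore is about 4 mm high. Next I'll measure the rod in the hand.

```bash
python3 - <<'E'
from h import *
from scipy.optimize import least_squares
w=load('w4');c=cloud(w);o=w['obs'];R0=Ro.from_quat(o['ee_rot'])
t=R0.inv().apply((c-o['position']).reshape(-1,3)).reshape(c.shape)
m=np.zeros(c.shape[:2],bool);m[2:240,262:302]=1
q=t[m&(abs(t[...,1])<.012)&(t[...,2]<-.035)&(t[...,2]>-.075)&(t[...,0]>.016)]
f=lambda p:np.hypot(q[:,1]-p[0]-p[1]*q[:,0],q[:,2]-p[2]-p[3]*q[:,0])-.006
r=least_squares(f,[0,0,-.048,0],loss='soft_l1',f_scale=.001);print(len(q),r.x,np.std(r.fun),q[:,0].min(),q[:,0].max())
# column through centre near the knob
for v in range(300,352,3): print(v,t[v,282])
E
```

```text
7257 [ 0.0001  0.0011 -0.0484  0.0025] 0.000515821074681562 0.02172235387215877 0.11315437266848836
300 [-0.0059  0.0004 -0.0541]
303 [-0.0075  0.0004 -0.0541]
306 [-0.0082  0.0004 -0.0554]
309 [-0.0108  0.0004 -0.054 ]
312 [-0.0123  0.0004 -0.0541]
315 [-0.0135  0.0004 -0.0547]
318 [-0.0153  0.0004 -0.0545]
321 [-0.0174  0.0004 -0.054 ]
324 [-0.0162  0.0004 -0.0575]
327 [-0.0171  0.0004 -0.0584]
330 [-0.0175  0.0004 -0.0599]
333 [-0.0192  0.0004 -0.0599]
336 [-0.0195  0.0004 -0.0613]
339 [-0.0216  0.0004 -0.0608]
342 [-0.0233  0.0004 -0.0607]
345 [-0.0255  0.0004 -0.0602]
348 [-0.0269  0.0004 -0.0605]
351 [ 0.0097  0.0003 -0.1012]
```

```bash
cat >> h.py <<'E'
def tgt(y,z,pit,x=-.03):
    p=np.load('disp.npy');c,s=np.cos(p[2]),np.sin(p[2])
    tip=np.array([p[0]+c*x-s*y,p[1]+s*x+c*y,z+p[3]])
    R=down(90+np.degrees(p[2]),np.degrees(pit+.0025))
    return tip-R.apply([.179,.0003,-.048]),R
def tipnow():
    o=get_obs();p=np.load('disp.npy');c,s=np.cos(p[2]),np.sin(p[2]);R=Ro.from_quat(o['ee_rot'])
    t=R.apply([.179,.0003,-.048])+o['position']-[p[0],p[1],p[3]];d=R.apply([1,.0011,.0025])
    f=o['ft_force'];rot=lambda v:np.array([c*v[0]+s*v[1],-s*v[0]+c*v[1],v[2]])
    print('t',o['clock'],'tip mm',rot(t)*1000,'dir',rot(d),'force local',rot(f),'tq',o['torque'],'gw',o['grip_width'])
E
python3 - <<'E'
from h import *
tipnow()
delta(*tgt(-.036,.06,0))
E
```

```text
t 6.9 tip mm [-81.0646  14.9059 211.0126] dir [-0.0097  0.8681  0.4963] force local [-0.4757  0.2175 -2.1104] tq [-0.7212  0.0897 -0.0216] gw 0.12487750617894519
d [-0.1202  0.0481  0.0101] turn [-0.002  -0.5193  0.0118]
```

In the tool's units: -0.12 m / 0.75 = -0.16, -0.06 m / 0.75 = -0.08, -0.002 rad / 6.2832 = -0.0003.

Call:
move_arm --plan '[{"delta_pos": [-0.04, 0.016, 0.0027], "turn": [0, -0.0207, 0.0005], "fingers": 1}, {"delta_pos": [-0.08, 0.032, 0.0067], "turn": [-0.0002, -0.0414, 0.001], "fingers": 1}, {"delta_pos": [-0.12, 0.048, 0.0093], "turn": [-0.0002, -0.0621, 0.0014], "fingers": 1}, {"delta_pos": [-0.16, 0.064, 0.0133], "turn": [-0.0003, -0.0826, 0.0019], "fingers": 1}, {"delta_pos": [-0.16, 0.064, 0.0133], "turn": [-0.0003, -0.0826, 0.0019], "fingers": 1}, {"delta_pos": [-0.16, 0.064, 0.0133], "turn": [-0.0003, -0.0826, 0.0019], "fingers": 1}, {"delta_pos": [-0.16, 0.064, 0.0133], "turn": [-0.0003, -0.0826, 0.0019], "fingers": 1}]'

```text
clock: 7.78
position: [0.5183, -0.1924, 0.0121]
ee_rot: [0.77, 0.638, 0.002, -0.001]
ft_force: [0.0, 0.4, -1.9]
grip_width: 0.114
grasp_force: 58.8
```

```bash
python3 - <<'E'
from h import *
tipnow()
delta(*tgt(-.036,.06,0)); delta(*tgt(-.0,.06,0))
E
```

```text
t 7.775 tip mm [-29.2988 -36.9714  61.4176] dir [0.0041 1.     0.003 ] force local [-0.0323  0.4182 -1.9318] tq [-0.0011  0.0234  0.0031] gw 0.1138453900467245
d [ 0.0008 -0.0002  0.0009] turn [ 0.0009 -0.003  -0.003 ]
d [ 0.0368 -0.0003  0.0011] turn [ 0.0009 -0.003  -0.003 ]
```

In the tool's units: 0.036 m / 0.75 = 0.048, 0.001 m / 0.75 = 0.0013, -0.003 rad / 6.2832 = -0.0005.

Call:
move_arm --plan '[{"delta_pos": [0.0107, 0, 0.0013], "turn": [0.0002, -0.0005, -0.0005], "fingers": 1}, {"delta_pos": [0.0213, 0, 0.0013], "turn": [0.0002, -0.0005, -0.0005], "fingers": 1}, {"delta_pos": [0.032, 0, 0.0013], "turn": [0.0002, -0.0005, -0.0005], "fingers": 1}, {"delta_pos": [0.0387, 0, 0.0013], "turn": [0.0002, -0.0005, -0.0005], "fingers": 1}, {"delta_pos": [0.044, 0, 0.0013], "turn": [0.0002, -0.0005, -0.0005], "fingers": 1}, {"delta_pos": [0.048, 0, 0.0013], "turn": [0.0002, -0.0005, -0.0005], "fingers": 1}]'

```text
clock: 8.52
position: [0.5252, -0.1565, 0.0106]
ee_rot: [0.769, 0.64, 0.0, -0.001]
ft_force: [-0.3, -0.6, -0.5]
grip_width: 0.12
grasp_force: 58.8
```

```bash
python3 - <<'E'
from h import *
tipnow()
delta(*tgt(0,.06,0)); delta(*tgt(.020,.06,0))
E
```

```text
t 8.525 tip mm [-29.7755  -0.2056  59.1627] dir [-0.0001  1.     -0.001 ] force local [-0.1508 -0.6215 -0.5097] tq [-0.0313  0.0951  0.0891] gw 0.11955077151096764
d [ 0.0003 -0.0004 -0.0007] turn [-0.0009  0.001   0.0012]
d [ 0.0203 -0.0004 -0.0006] turn [-0.0009  0.001   0.0012]
```

In the tool's units: 0.02 m / 0.75 = 0.0267, 0.014 m / 0.75 = 0.0187, 0.001 rad / 6.2832 = 0.0002.

Call:
move_arm --plan '[{"delta_pos": [0.0053, 0, -0.0007], "turn": [0, 0.0002, 0.0002], "fingers": 1}, {"delta_pos": [0.012, 0, -0.0007], "turn": [0, 0.0002, 0.0002], "fingers": 1}, {"delta_pos": [0.0187, 0, -0.0007], "turn": [0, 0.0002, 0.0002], "fingers": 1}, {"delta_pos": [0.0267, 0, -0.0007], "turn": [0, 0.0002, 0.0002], "fingers": 1}]'

```text
clock: 9.02
position: [0.5289, -0.1365, 0.0111]
ee_rot: [0.769, 0.639, 0.001, -0.001]
ft_force: [1.1, -0.1, -0.8]
grip_width: 0.118
grasp_force: 58.8
```

```bash
python3 - <<'E'
from h import *
tipnow()
pit=.06
for y in (.020,.030,.042,.052,.065,.078): 
    print(y);delta(*tgt(y,.06+pit*y,pit))
E
```

```text
t 9.025 tip mm [-29.5781  20.0433  59.9062] dir [0.0009 1.     0.0001] force local [ 1.0718  0.0897 -0.8081] tq [-0.0472  0.0991  0.0766] gw 0.11836614693350303
0.02
d [ 0.0032 -0.0004  0.0093] turn [-0.0008  0.0599  0.0002]
0.03
d [ 0.0132 -0.0004  0.0088] turn [-0.0008  0.0599  0.0002]
0.042
d [ 0.0252 -0.0004  0.0081] turn [-0.0008  0.0599  0.0002]
0.052
d [ 0.0352 -0.0004  0.0075] turn [-0.0008  0.0599  0.0002]
0.065
d [ 0.0482 -0.0004  0.0068] turn [-0.0008  0.0599  0.0002]
0.078
d [ 0.0612 -0.0004  0.006 ] turn [-0.0008  0.0599  0.0002]
```

In the tool's units: 0.025 m / 0.75 = 0.0333, 0.0093 m / 0.75 = 0.0124, 0.06 rad / 6.2832 = 0.0095.

Call:
move_arm --plan '[{"delta_pos": [0.0013, 0, 0.004], "turn": [0, 0.0032, 0], "fingers": 1}, {"delta_pos": [0.0027, 0, 0.008], "turn": [0, 0.0064, 0], "fingers": 1}, {"delta_pos": [0.004, 0, 0.0124], "turn": [0, 0.0095, 0], "fingers": 1}, {"delta_pos": [0.0107, 0, 0.012], "turn": [0, 0.0095, 0], "fingers": 1}, {"delta_pos": [0.0173, 0, 0.0117], "turn": [0, 0.0095, 0], "fingers": 1}, {"delta_pos": [0.0253, 0, 0.0113], "turn": [0, 0.0095, 0], "fingers": 1}, {"delta_pos": [0.0333, 0, 0.0108], "turn": [0, 0.0095, 0], "fingers": 1}]'

```text
clock: 9.9
position: [0.5336, -0.1116, 0.0032]
ee_rot: [0.769, 0.639, 0.024, -0.02]
ft_force: [-0.8, -0.3, -1.3]
grip_width: 0.121
grasp_force: 58.8
```

```bash
python3 - <<'E'
from h import *
tipnow()
pit=.06
for y in (.048,.055,.065,.078): 
    print(y);delta(*tgt(y,.06+pit*y,pit))
E
```

```text
t 9.9 tip mm [-29.6174  42.2243  62.6689] dir [0.0003 0.9982 0.0601] force local [-0.7602 -0.4559 -1.3132] tq [-0.1289  0.1722  0.0201] gw 0.12148036532098758
0.048
d [ 0.0058 -0.0005  0.0001] turn [-0.0005 -0.0001  0.0008]
0.055
d [ 0.0128 -0.0005  0.0001] turn [-0.0005 -0.0001  0.0008]
0.065
d [ 0.0228 -0.0005  0.0002] turn [-0.0005 -0.0001  0.0008]
0.078
d [ 0.0358 -0.0005  0.0002] turn [-0.0005 -0.0001  0.0008]
```

In the tool's units: 0.011 m / 0.75 = 0.0147, 0.008 m / 0.75 = 0.0107.

Call:
move_arm --plan '[{"delta_pos": [0.004, 0, 0], "turn": [0, 0, 0], "fingers": 1}, {"delta_pos": [0.008, 0, 0], "turn": [0, 0, 0], "fingers": 1}, {"delta_pos": [0.0107, 0, 0], "turn": [0, 0, 0], "fingers": 1}, {"delta_pos": [0.0147, 0, 0], "turn": [0, 0, 0], "fingers": 1}]'

```text
clock: 10.4
position: [0.5353, -0.1016, 0.0037]
ee_rot: [0.769, 0.639, 0.024, -0.02]
ft_force: [-1.1, -0.6, -0.6]
grip_width: 0.118
grasp_force: 58.8
```

```bash
python3 - <<'E'
from h import *
tipnow()
E
```

```text
t 10.4 tip mm [-29.5713  52.3081  63.116 ] dir [0.0013 0.9982 0.0599] force local [-1.0153 -0.7951 -0.5545] tq [-0.1287  0.1294  0.1352] gw 0.11757376322474473
```

The tip is 5 mm past the block's front face and the push is under 1 N, so I'll keep going.

In the tool's units: 0.026 m / 0.75 = 0.0347, 0.021 m / 0.75 = 0.028, -0.015 rad / 6.2832 = -0.0024.

Call:
move_arm --plan '[{"delta_pos": [0.0053, 0, 0], "turn": [0, 0, 0], "fingers": 1}, {"delta_pos": [0.0107, 0, 0], "turn": [0, -0.0005, 0], "fingers": 1}, {"delta_pos": [0.016, 0, 0], "turn": [0, -0.001, 0], "fingers": 1}, {"delta_pos": [0.0213, 0, -0.0013], "turn": [0, -0.0016, 0], "fingers": 1}, {"delta_pos": [0.028, 0, -0.0013], "turn": [0, -0.0019, 0], "fingers": 1}, {"delta_pos": [0.0347, 0, -0.002], "turn": [0, -0.0024, 0], "fingers": 1}]'

```text
clock: 11.15
position: [0.5403, -0.0757, 0.007]
ee_rot: [0.769, 0.639, 0.018, -0.015]
ft_force: [0.3, 0.1, -1.7]
grip_width: 0.118
grasp_force: 58.8
```

```bash
python3 - <<'E'
from h import *
tipnow()
for y,p in ((.085,.04),(.095,.025),(.105,.012),(.115,.0),(.135,0),(.155,0),(.163,0)): 
    print(y);delta(*tgt(y,.06+p*y,p))
E
```

```text
t 11.15 tip mm [-29.5593  79.5824  63.7167] dir [0.0009 0.999  0.045 ] force local [ 0.2671  0.1886 -1.7271] tq [-0.0874  0.0805  0.0432] gw 0.11828629077933875
0.085
d [ 0.0052 -0.0005 -0.0003] turn [-0.0007 -0.005   0.0002]
0.095
d [ 0.0144 -0.0004 -0.0015] turn [-0.0007 -0.02    0.0002]
0.105
d [ 0.0238 -0.0004 -0.0023] turn [-0.0007 -0.033   0.0002]
0.115
d [ 0.0332 -0.0004 -0.0027] turn [-0.0006 -0.045   0.0003]
0.135
d [ 0.0532 -0.0004 -0.0018] turn [-0.0006 -0.045   0.0003]
0.155
d [ 0.0732 -0.0004 -0.0008] turn [-0.0006 -0.045   0.0003]
0.163
d [ 0.0812 -0.0004 -0.0004] turn [-0.0006 -0.045   0.0003]
```

In the tool's units: 0.075 m / 0.75 = 0.1, 0.033 m / 0.75 = 0.044, -0.045 rad / 6.2832 = -0.0072.

Call:
move_arm --plan '[{"delta_pos": [0.0067, -0.0004, -0.0004], "turn": [0, -0.0008, 0], "fingers": 1}, {"delta_pos": [0.0193, -0.0005, -0.002], "turn": [-0.0002, -0.0032, 0], "fingers": 1}, {"delta_pos": [0.032, -0.0005, -0.0031], "turn": [-0.0002, -0.0053, 0], "fingers": 1}, {"delta_pos": [0.044, -0.0005, -0.0036], "turn": [-0.0002, -0.0072, 0], "fingers": 1}, {"delta_pos": [0.0573, -0.0005, -0.0031], "turn": [-0.0002, -0.0072, 0], "fingers": 1}, {"delta_pos": [0.0707, -0.0005, -0.0024], "turn": [-0.0002, -0.0072, 0], "fingers": 1}, {"delta_pos": [0.084, -0.0005, -0.0017], "turn": [-0.0002, -0.0072, 0], "fingers": 1}, {"delta_pos": [0.0947, -0.0005, -0.0012], "turn": [-0.0002, -0.0072, 0], "fingers": 1}, {"delta_pos": [0.1, -0.0005, -0.0009], "turn": [-0.0002, -0.0072, 0], "fingers": 1}]'

```text
clock: 12.28
position: [0.5535, -0.0024, 0.0113]
ee_rot: [0.769, 0.639, 0.001, -0.001]
ft_force: [-1.7, -4.7, 4.2]
grip_width: 0.121
grasp_force: 59.2
```

```bash
python3 - <<'E'
from h import *
tipnow()
E
```

```text
t 12.275 tip mm [-30.0239 156.4948  59.9978] dir [ 0.0009  1.     -0.0003] force local [-0.806  -4.9811  4.2425] tq [-0.696   0.5554  0.0721] gw 0.12067960164143701
```

Call:
move_arm --plan '[{"delta_pos": [0, 0, 0], "turn": [0, 0, 0], "fingers": 0.8}, {"delta_pos": [0, 0, 0], "turn": [0, 0, 0], "fingers": 0.6}, {"delta_pos": [0, 0, 0], "turn": [0, 0, 0], "fingers": 0.4}, {"delta_pos": [0, 0, 0], "turn": [0, 0, 0], "fingers": 0.3}, {"delta_pos": [0, 0, 0], "turn": [0, 0, 0], "fingers": 0.3}, {"delta_pos": [-0.0133, 0, 0], "turn": [0, 0, 0], "fingers": 0.3}, {"delta_pos": [-0.0293, 0, 0], "turn": [0, 0, 0], "fingers": 0.3}, {"delta_pos": [-0.0453, 0, 0], "turn": [0, 0, 0], "fingers": 0.3}, {"delta_pos": [-0.0453, 0, 0], "turn": [0, 0, 0], "fingers": 0.3}]'

```text
clock: 13.4
position: [0.547, -0.0377, 0.011]
ee_rot: [0.77, 0.638, 0.001, -0.001]
ft_force: [-0.5, -0.7, -0.0]
grip_width: 0.696
grasp_force: 0.0
```

```bash
python3 - <<'E'
from h import *
tipnow()
w=snap('wrist','w5')
cv2.imwrite('pics/w5b.png',cv2.resize(w['color'][:,:,::-1],(800,600),interpolation=3))
E
```

```text
t 13.4 tip mm [-29.4995 120.5933  59.6989] dir [ 0.0034  1.     -0.0005] force local [-0.327  -0.7989 -0.0299] tq [-0.0026 -0.0221 -0.0198] gw 0.6957217821670423
```

View pics/w5b.png

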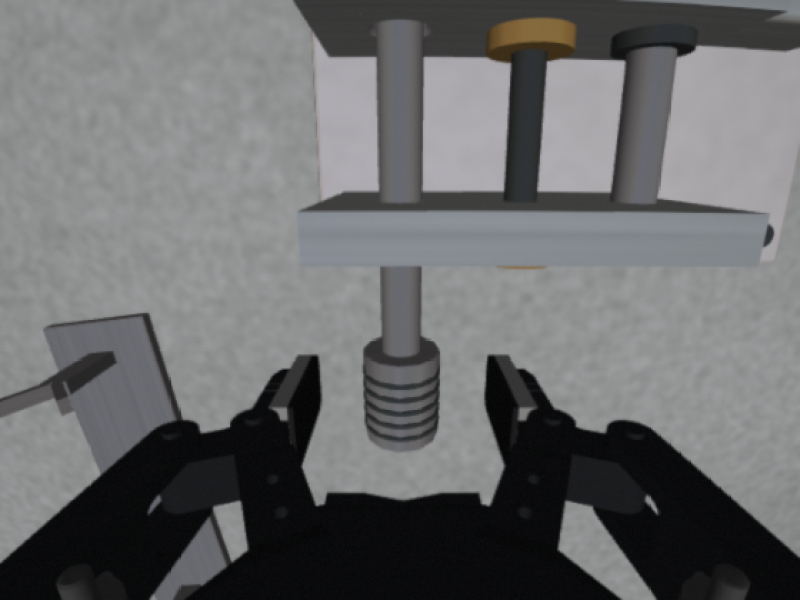

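The view shows the rod through the near plate at (400,230) and into the block at (400,30), with the knob at (401,395) centred between the open fingers. I'll measure its tilt.

```bash
cat >> h.py <<'E'
def rodfit(tag,box):
    from scipy.optimize import least_squares
    w=load(tag);c=cloud(w);o=w['obs'];R0=Ro.from_quat(o['ee_rot'])
    t=R0.inv().apply((c-o['position']).reshape(-1,3)).reshape(c.shape)
    q=[]
    for v0,v1,u0,u1 in box: q.append(t[v0:v1,u0:u1].reshape(-1,3))
    q=np.concatenate(q);q=q[(abs(q[:,1])<.012)&(abs(q[:,2]+.048)<.02)]
    f=lambda p:np.hypot(q[:,1]-p[0]-p[1]*q[:,0],q[:,2]-p[2]-p[3]*q[:,0])-.006
    r=least_squares(f,[0,0,-.048,0],loss='soft_l1',f_scale=.001);print(len(q),'y0,dy,z0,dz',r.x,np.std(r.fun),q[:,0].min(),q[:,0].max())
    return t
E
python3 - <<'E'
from h import *
t=rodfit('w5',[(22,132,266,295),(190,232,269,293)])
for v in range(222,316,6): print(v,t[v,281])
E
```

```text
4186 y0,dy,z0,dz [-0.0003 -0.0042 -0.0471 -0.0292] 0.0005576347692617369 0.025922431993114996 0.10465073263915435
222 [ 0.031  -0.0001 -0.0538]
228 [ 0.0285 -0.0001 -0.0542]
234 [ 0.0254 -0.0001 -0.0533]
240 [ 0.0232 -0.0001 -0.0544]
246 [ 0.0201 -0.0001 -0.0536]
252 [ 0.0191 -0.0001 -0.0573]
258 [ 0.0172 -0.0001 -0.0589]
264 [ 0.0145 -0.0001 -0.059 ]
270 [ 0.0124 -0.0001 -0.0603]
276 [ 0.009  -0.0001 -0.0591]
282 [ 0.0058 -0.0001 -0.0586]
288 [ 0.0033 -0.0001 -0.0592]
294 [ 0.     -0.0001 -0.0587]
300 [-0.0021 -0.0001 -0.06  ]
306 [-0.0057 -0.0001 -0.0592]
312 [-0.0086 -0.0001 -0.0594]
```

In the tool's units: -0.0015 m / 0.75 = -0.002, -0.001 m / 0.75 = -0.0013, -0.029 rad / 6.2832 = -0.0046.

Call:
move_arm --plan '[{"delta_pos": [0, 0, 0], "turn": [0, 0, 0], "fingers": 0.5}, {"delta_pos": [0, 0, 0], "turn": [0, 0, 0], "fingers": 0.6}, {"delta_pos": [0, 0, 0], "turn": [0, 0, 0], "fingers": 0.7}, {"delta_pos": [0, 0, 0], "turn": [0, 0, 0], "fingers": 1}, {"delta_pos": [0, 0, 0], "turn": [0, 0, 0], "fingers": 1}, {"delta_pos": [0, 0, 0], "turn": [0, 0, 0], "fingers": 1}, {"delta_pos": [-0.0013, 0, -0.0007], "turn": [0, -0.0024, 0], "fingers": 1}, {"delta_pos": [-0.002, 0, -0.0013], "turn": [0, -0.0046, 0], "fingers": 1}, {"delta_pos": [-0.002, 0, -0.0013], "turn": [0, -0.0046, 0], "fingers": 1}]' --force 60

```text
clock: 14.58
position: [0.5471, -0.0372, 0.0122]
ee_rot: [0.769, 0.639, -0.01, 0.009]
ft_force: [-1.3, 1.9, 2.2]
grip_width: 0.262
grasp_force: 58.7
```

```bash
python3 - <<'E'
from h import *
tipnow()
w=snap('wrist','w6');rodfit('w6',[(22,132,266,295),(190,232,269,293)])
o=w['obs'];print(o['position'],o['grasp_force'],o['grip_width'])
R=Ro.from_quat(o['ee_rot']).as_matrix();print('tool x z-comp',R[2,0])
E
```

```text
t 14.575 tip mm [-30.0705 122.428   55.6679] dir [ 0.0004  0.9996 -0.0294] force local [-1.6609  1.6576  2.1605] tq [0.3897 0.2487 0.0304] gw 0.2623546467755857
4062 y0,dy,z0,dz [ 0.     -0.003  -0.0468 -0.0412] 0.0005563911120099608 0.02574934725183956 0.10426749873495086
[ 0.5471 -0.0372  0.0122] 58.69643032550812 0.2623546467755857
tool x z-comp -0.026924641660788524
```

In the tool's units: -0.0008 m / 0.75 = -0.0011, -0.0003 m / 0.75 = -0.0004, -0.016 rad / 6.2832 = -0.0025.

Call:
move_arm --plan '[{"delta_pos": [-0.0004, 0, -0.0005], "turn": [0, -0.0013, 0], "fingers": 1}, {"delta_pos": [-0.0009, 0, -0.0011], "turn": [0, -0.0025, 0], "fingers": 1}, {"delta_pos": [-0.0009, 0, -0.0011], "turn": [0, -0.0025, 0], "fingers": 1}]'

```text
clock: 15.0
position: [0.5469, -0.0379, 0.0129]
ee_rot: [0.769, 0.639, -0.016, 0.014]
ft_force: [-1.2, 0.4, 1.6]
grip_width: 0.258
grasp_force: 58.7
```

```bash
python3 - <<'E'
from h import *
tipnow()
w=snap('wrist','w7');rodfit('w7',[(22,132,266,295),(190,232,269,293)])
o=w['obs']
R=Ro.from_quat(o['ee_rot']).as_matrix();print(o['position'],'tool x z-comp',R[2,0])
E
```

```text
t 15.0 tip mm [-30.0443 122.3263  53.575 ] dir [ 0.0007  0.999  -0.0451] force local [-1.2914  0.1868  1.6386] tq [0.4907 0.0728 0.025 ] gw 0.2582645517681459
4036 y0,dy,z0,dz [ 0.0001 -0.0029 -0.0469 -0.0438] 0.0005604872177159334 0.02542555297036137 0.1043914833773683
[ 0.5469 -0.0379  0.0129] tool x z-comp -0.042557033219962334
```

In the tool's units: 0.016 m / 0.75 = 0.0213, 0.014 m / 0.75 = 0.0187.

Call:
move_arm --plan '[{"delta_pos": [0.0053, 0, -0.0003], "turn": [0, 0, 0], "fingers": 1}, {"delta_pos": [0.0107, 0, -0.0004], "turn": [0, 0, 0], "fingers": 1}, {"delta_pos": [0.0133, 0, -0.0005], "turn": [0, 0, 0], "fingers": 1}, {"delta_pos": [0.016, 0, -0.0007], "turn": [0, 0, 0], "fingers": 1}, {"delta_pos": [0.0187, 0, -0.0008], "turn": [0, 0, 0], "fingers": 1}, {"delta_pos": [0.0213, 0, -0.0009], "turn": [0, 0, 0], "fingers": 1}]'

```text
clock: 15.8
position: [0.5498, -0.0222, 0.0129]
ee_rot: [0.769, 0.639, -0.016, 0.014]
ft_force: [-1.7, -4.0, 3.7]
grip_width: 0.259
grasp_force: 58.8
```

```bash
python3 - <<'E'
from h import *
tipnow()
E
```

```text
t 15.8 tip mm [-29.9881 138.282   53.6078] dir [ 0.001   0.999  -0.0449] force local [-0.9385 -4.2326  3.6868] tq [-0.6101  0.4779  0.1046] gw 0.2585516224224972
```

In the tool's units: 0.008 m / 0.75 = 0.0107, 0.006 m / 0.75 = 0.008.

Call:
move_arm --plan '[{"delta_pos": [0.0027, 0, -0.0001], "turn": [0, 0, 0], "fingers": 1}, {"delta_pos": [0.0053, 0, -0.0003], "turn": [0, 0, 0], "fingers": 1}, {"delta_pos": [0.008, 0, -0.0004], "turn": [0, 0, 0], "fingers": 1}, {"delta_pos": [0.0107, 0, -0.0005], "turn": [0, 0, 0], "fingers": 1}]'

```text
clock: 16.3
position: [0.5513, -0.0142, 0.013]
ee_rot: [0.769, 0.639, -0.016, 0.014]
ft_force: [-2.4, -4.1, 4.0]
grip_width: 0.26
grasp_force: 58.7
```

```bash
python3 - <<'E'
from h import *
tipnow()
w=snap('wrist','w8')
t=rodfit('w8',[(40,150,266,295)])
for v in range(170,290,5): print(v,t[v,281])
E
```

```text
t 16.3 tip mm [-29.9999 146.4099  53.6917] dir [ 0.0009  0.999  -0.0448] force local [-1.592  -4.4275  3.98  ] tq [-0.5957  0.3676 -0.0058] gw 0.259951334828882
1561 y0,dy,z0,dz [-0.0001 -0.0004 -0.0473 -0.0378] 0.0005617252618297782 0.060308938860117414 0.07986883905225825
170 [ 0.0526 -0.0001 -0.0546]
175 [ 0.0508 -0.0001 -0.0551]
180 [ 0.0489 -0.0001 -0.0555]
185 [ 0.0469 -0.0001 -0.0556]
190 [ 0.0448 -0.0001 -0.055 ]
195 [ 0.0423 -0.0001 -0.0533]
200 [ 0.0404 -0.0001 -0.054 ]
205 [ 0.0383 -0.0001 -0.054 ]
210 [ 0.0372 -0.0001 -0.0572]
215 [ 0.0369 -0.0001 -0.0626]
220 [ 0.0368 -0.0001 -0.0678]
225 [ 0.0364 -0.     -0.0718]
230 [ 0.037  -0.     -0.0781]
235 [ 0.0346 -0.     -0.0765]
240 [ 0.0328 -0.     -0.0766]
245 [ 0.0315 -0.     -0.0775]
250 [ 0.0298 -0.     -0.0778]
255 [ 0.0273 -0.     -0.0766]
260 [ 0.0255 -0.     -0.0768]
265 [ 0.014  -0.0001 -0.059 ]
270 [ 0.0118 -0.0001 -0.0593]
275 [ 0.0097 -0.0001 -0.0596]
280 [ 0.007  -0.0001 -0.059 ]
285 [ 0.0047 -0.0001 -0.0591]
```

In the tool's units: 0.0055 m / 0.75 = 0.0073, -0.0001 m / 0.75 = -0.0001.

Call:
move_arm --plan '[{"delta_pos": [0.0027, 0, -0.0001], "turn": [0, 0, 0], "fingers": 1}, {"delta_pos": [0.0053, 0, -0.0003], "turn": [0, 0, 0], "fingers": 1}, {"delta_pos": [0.0073, 0, -0.0003], "turn": [0, 0, 0], "fingers": 1}, {"delta_pos": [0.0073, 0, -0.0003], "turn": [0, 0, 0], "fingers": 1}]'

```text
clock: 16.85
position: [0.5523, -0.0087, 0.013]
ee_rot: [0.769, 0.639, -0.016, 0.014]
ft_force: [-1.8, -3.7, 2.7]
grip_width: 0.259
grasp_force: 58.8
```

In the tool's units: 0.001 m / 0.75 = 0.0013, 0.0005 m / 0.75 = 0.0007.

Call:
move_arm --plan '[{"delta_pos": [0.0007, 0, 0], "turn": [0, 0, 0], "fingers": 1}, {"delta_pos": [0.0013, 0, 0], "turn": [0, 0, 0], "fingers": 1}, {"delta_pos": [0.0013, 0, 0], "turn": [0, 0, 0], "fingers": 1}]'

```text
clock: 17.23
position: [0.5524, -0.0083, 0.0129]
ee_rot: [0.769, 0.639, -0.016, 0.014]
ft_force: [-2.7, -4.0, 4.8]
grip_width: 0.265
grasp_force: 58.8
```

In the tool's units: 0.001 m / 0.75 = 0.0013, 0.0005 m / 0.75 = 0.0007.

Call:
move_arm --plan '[{"delta_pos": [0.0007, 0, 0], "turn": [0, 0, 0], "fingers": 1}, {"delta_pos": [0.0013, 0, 0], "turn": [0, 0, 0], "fingers": 1}, {"delta_pos": [0.0013, 0, 0], "turn": [0, 0, 0], "fingers": 1}]'

```text
clock: 17.6
position: [0.5526, -0.0074, 0.013]
ee_rot: [0.769, 0.639, -0.016, 0.014]
ft_force: [-2.1, -3.9, 5.3]
grip_width: 0.261
grasp_force: 58.8
```

In the tool's units: 0.001 m / 0.75 = 0.0013, 0.0005 m / 0.75 = 0.0007.

Call:
move_arm --plan '[{"delta_pos": [0.0007, 0, 0], "turn": [0, 0, 0], "fingers": 1}, {"delta_pos": [0.0013, 0, 0], "turn": [0, 0, 0], "fingers": 1}, {"delta_pos": [0.0013, 0, 0], "turn": [0, 0, 0], "fingers": 1}]'

```text
clock: 17.98
position: [0.5527, -0.0066, 0.0129]
ee_rot: [0.769, 0.639, -0.017, 0.014]
ft_force: [-3.4, -4.4, 5.4]
grip_width: 0.264
grasp_force: 58.9
```

Call:
move_arm --plan '[{"delta_pos": [0.0007, 0, 0], "turn": [0, 0, 0], "fingers": 1}, {"delta_pos": [0.0013, 0, 0], "turn": [0, 0, 0], "fingers": 1}, {"delta_pos": [0.0013, 0, 0], "turn": [0, 0, 0], "fingers": 1}]'

```text
clock: 18.35
position: [0.5529, -0.0057, 0.0129]
ee_rot: [0.769, 0.639, -0.017, 0.014]
ft_force: [-2.5, -5.0, 6.5]
grip_width: 0.263
grasp_force: 58.9
```

```bash
python3 - <<'E'
from h import *
tipnow()
w=snap('wrist','w9')
cv2.imwrite('pics/w9b.png',cv2.resize(w['color'][:300,180:380,::-1],None,fx=2,fy=2,interpolation=3))
c=cloud(w);p=np.load('disp.npy');R=np.array([[np.cos(p[2]),np.sin(p[2]),0],[-np.sin(p[2]),np.cos(p[2]),0],[0,0,1]])
C=(c-[p[0],p[1],p[3]])@R.T*1000
for v in range(200,290,4): print(v,C[v,281],w['color'][v,281])
E
```

```text
t 18.35 tip mm [-29.9568 155.1012  53.4627] dir [ 0.0014  0.999  -0.0457] force local [-1.5217 -5.3226  6.5238] tq [-0.9158  0.6702  0.004 ] gw 0.26317970543090025
200 [-30.3644  16.9679  65.7244] [113 115 123]
204 [-30.365   15.4145  66.1284] [113 114 123]
208 [-30.3653  13.9592  66.8141] [113 115 123]
212 [-30.3678  11.8161  65.663 ] [113 115 123]
216 [-30.3693   9.9587  65.3728] [113 115 123]
220 [-30.37     8.339   65.7285] [113 115 123]
224 [-30.3712   6.5718  65.7511] [112 114 122]
228 [-30.3719   4.933   66.1043] [110 112 120]
232 [-30.3671   5.3528  70.988 ] [71 71 70]
236 [-30.3635   5.4301  74.8493] [70 70 69]
240 [-30.361    5.1311  77.7174] [70 70 69]
244 [-30.2343  54.341  178.4527] [69 69 68]
248 [-30.3557   4.8795  83.6706] [69 69 68]
252 [-30.3518   5.3253  87.4769] [70 71 69]
256 [-30.3515   4.353   88.5289] [148 154 161]
260 [-30.3512   3.395   89.5719] [151 157 165]
264 [-30.3525   1.7549  89.4272] [147 153 159]
268 [-30.3544  -0.1695  88.852 ] [140 146 152]
272 [-30.3566  -2.278   88.0439] [146 153 159]
276 [-30.2343  54.341  178.4527] [147 154 160]
280 [-30.3573  -4.7903  89.2163] [146 153 160]
284 [-30.3582  -6.3321  89.3773] [119 125 130]
288 [-30.3845 -20.5024  71.5132] [114 115 121]
```

View pics/w9b.png

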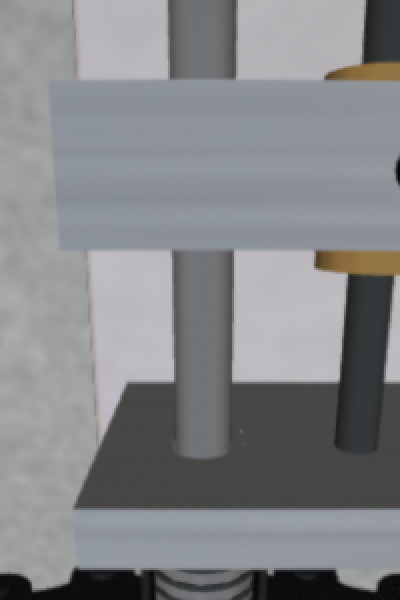

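The crop shows the rod through the near plate and block, with the knob right at the plate's edge. There is no contact spike yet, so I'll keep feeling for the seat.

In the tool's units: 0.001 m / 0.75 = 0.0013, 0.0005 m / 0.75 = 0.0007.

Call:
move_arm --plan '[{"delta_pos": [0.0007, 0, -0.0004], "turn": [0, 0, 0], "fingers": 1}, {"delta_pos": [0.0013, 0, -0.0004], "turn": [0, 0, 0], "fingers": 1}, {"delta_pos": [0.0013, 0, -0.0004], "turn": [0, 0, 0], "fingers": 1}]'

```text
clock: 18.77
position: [0.5529, -0.0052, 0.013]
ee_rot: [0.769, 0.639, -0.017, 0.014]
ft_force: [-2.6, -6.6, 5.3]
grip_width: 0.264
grasp_force: 58.9
```

In the tool's units: 0.001 m / 0.75 = 0.0013, 0.0005 m / 0.75 = 0.0007.

Call:
move_arm --plan '[{"delta_pos": [0.0007, 0, 0], "turn": [0, 0, 0], "fingers": 1}, {"delta_pos": [0.0013, 0, 0], "turn": [0, 0, 0], "fingers": 1}, {"delta_pos": [0.0013, 0, 0], "turn": [0, 0, 0], "fingers": 1}]'

```text
clock: 19.15
position: [0.5529, -0.0052, 0.013]
ee_rot: [0.769, 0.638, -0.017, 0.014]
ft_force: [-5.3, -8.7, 5.9]
grip_width: 0.262
grasp_force: 59.1
```

In the tool's units: 0.002 m / 0.75 = 0.0027, 0.001 m / 0.75 = 0.0013.

Call:
move_arm --plan '[{"delta_pos": [0.0013, 0, 0], "turn": [0, 0, 0], "fingers": 1}, {"delta_pos": [0.0027, 0, 0], "turn": [0, 0, 0], "fingers": 1}, {"delta_pos": [0.0027, 0, 0], "turn": [0, 0, 0], "fingers": 1}]'

```text
clock: 19.52
position: [0.5529, -0.0053, 0.013]
ee_rot: [0.77, 0.638, -0.018, 0.015]
ft_force: [-6.7, -15.3, 10.5]
grip_width: 0.262
grasp_force: 59.5
```

In the tool's units: -0.09 m / 0.75 = -0.12, -0.08 m / 0.75 = -0.1067, 0.3 rad / 6.2832 = 0.0477.

Call:
move_arm --plan '[{"delta_pos": [-0.0027, 0, 0], "turn": [0, 0, 0], "fingers": 1}, {"delta_pos": [-0.004, 0, 0], "turn": [0, 0, 0], "fingers": 0.8}, {"delta_pos": [-0.004, 0, 0], "turn": [0, 0, 0], "fingers": 0.6}, {"delta_pos": [-0.004, 0, 0], "turn": [0, 0, 0], "fingers": 0.4}, {"delta_pos": [-0.004, 0, 0], "turn": [0, 0, 0], "fingers": 0.2}, {"delta_pos": [-0.004, 0, 0], "turn": [0, 0, 0], "fingers": 0.2}, {"delta_pos": [-0.0067, 0, -0.0133], "turn": [0, 0, 0], "fingers": 0.2}, {"delta_pos": [-0.0133, 0, -0.04], "turn": [0, 0, 0], "fingers": 0.2}, {"delta_pos": [-0.0267, 0, -0.08], "turn": [0, 0, 0], "fingers": 0.2}, {"delta_pos": [-0.0533, 0, -0.12], "turn": [0, 0.0159, 0], "fingers": 0.2}, {"delta_pos": [-0.08, 0, -0.12], "turn": [0, 0.0318, 0], "fingers": 0.2}, {"delta_pos": [-0.1067, 0, -0.12], "turn": [0, 0.0477, 0], "fingers": 0.2}]'

```text
clock: 21.02
position: [0.5406, -0.0771, 0.1089]
ee_rot: [0.762, 0.634, 0.101, -0.081]
ft_force: [0.5, 0.8, -0.0]
grip_width: 0.796
grasp_force: 0.0
```

```bash
python3 - <<'E'
from h import *
w=snap('wrist','w10');s=snap('scene','s10');print(w['obs']['ft_force'],w['obs']['position'])
A=cv2.resize(w['color'],(480,360))
B=cv2.resize(s['color'][205:315,235:345],(360,360),interpolation=3)
cv2.imwrite('pics/fin.png',cv2.resize(np.hstack([A,B])[:,:,::-1],(800,343)))
E
```

```text
[ 0.4564  0.7868 -0.0242] [ 0.5406 -0.0771  0.1089]
```

View pics/fin.png

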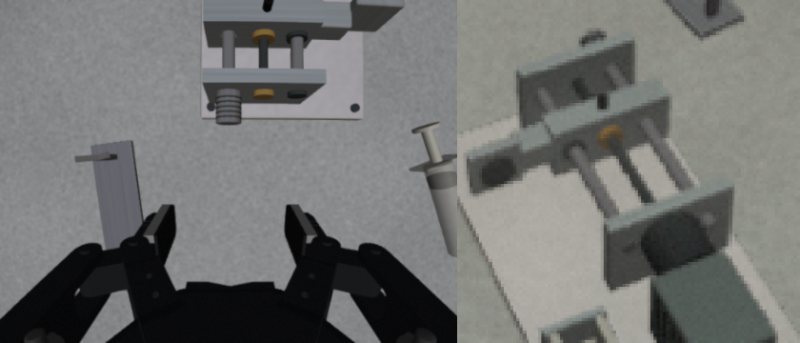

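The view shows the knob against the near plate at (228,100), and the tip showing past the far plate at about (710,218). I'll check the flushness numerically.

```bash
python3 - <<'E'
from h import *
w=load('w10');c=cloud(w);p=np.load('disp.npy');R=np.array([[np.cos(p[2]),np.sin(p[2]),0],[-np.sin(p[2]),np.cos(p[2]),0],[0,0,1]])
C=(c-[p[0],p[1],p[3]])@R.T*1000
u=int(228/800*840/480*560)
for v in range(84,156,2): print(v,C[v,u],w['color'][v,u])
s=load('s10');c=cloud(s);S=(c-[p[0],p[1],p[3]])@R.T*1000
m=(abs(S[...,0]+30)<9)&(abs(S[...,2]-60)<9)&(S[...,1]>176)&(S[...,1]<215);print('tip beyond far plate',np.sort(S[m][:,1]))
E
```

```text
84 [-30.7953   4.1062  89.5901] [127 132 139]
86 [-30.7989   3.262   88.1872] [130 135 143]
88 [-30.7944   1.5618  89.118 ] [126 132 138]
90 [-30.7955   0.4442  88.4319] [122 126 133]
92 [-30.7952  -0.8251  88.16  ] [125 130 137]
94 [-30.7902  -2.5548  89.2374] [128 133 140]
96 [-30.7892  -3.8907  89.1744] [126 132 139]
98 [-30.7877  -5.2709  89.2463] [128 134 141]
100 [-30.7881  -6.4735  88.7653] [119 124 131]
102 [-30.7949  -7.1101  86.4502] [55 54 54]
104 [-30.8101  -7.0321  81.6928] [56 56 55]
106 [-30.8236  -7.1566  77.4012] [55 56 55]
108 [-30.8401  -7.0811  72.228 ] [74 75 76]
110 [-30.8396  -8.4821  71.9924] [ 98  99 105]
112 [-30.8391  -9.8931  71.7828] [ 98 100 106]
114 [-30.8386 -11.305   71.5677] [ 97  99 105]
116 [-30.8359 -12.8871  71.985 ] [77 79 84]
118 [-30.8355 -14.2953  71.7515] [74 77 81]
120 [-30.8314 -15.975   72.5864] [ 99  99 106]
122 [-30.8343 -17.1443  71.3828] [75 77 82]
124 [-30.8272 -19.03    73.1215] [72 74 79]
126 [-30.8277 -20.3712  72.6087] [ 99 101 107]
128 [-30.8281 -21.7324  72.1548] [82 83 89]
130 [-30.8265 -23.2269  72.2857] [67 69 75]
132 [-30.8
[... 165 characters left out ...]
0 106]
140 [-30.8209 -30.5444  72.2491] [87 88 95]
142 [-30.8213 -31.9293  71.7989] [64 66 71]
144 [-30.8179 -33.5135  72.4783] [ 99 100 107]
146 [-30.8176 -34.9375  72.239 ] [100 101 108]
148 [-30.8141 -36.516   72.9582] [90 89 95]
150 [-30.845  -36.5221  63.3283] [47 45 47]
152 [-30.8795 -36.498   52.5942] [55 54 54]
154 [-31.0506 -30.9271   0.5054] [135 136 138]
tip beyond far plate [178.2535 179.2666 179.6961 179.9115 180.3054 180.5338 180.7104 180.7531
 180.7532 180.7994 180.9381 181.1693 181.5107 181.7728 182.0282 182.2492
 182.2894 182.9838 184.0411 184.6987 185.6979 185.7115 186.4356 186.4627
 186.7793 187.6305 187.6481 187.827  188.1897 188.3219 188.5185 189.5464
 189.5584 190.0563]
```

```bash
python3 -c "
from workcell import hand_in;print(hand_in())"
```

```text
the job is handed in; nothing more can be done
None
```

The guide rod is through the near plate, pusher block and far plate with its knob flush against the near plate, and the job is handed in at about 21 s; the seating push was about 15 N, and I left the jar, syringe and tub alone.

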